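Wring the flattening stone on to the whetstone and clamp the pair

ROBOT

A 6-joint arm with a two-finger parallel gripper is mounted at the origin on the work surface. World frame = base frame: x ahead of the robot, y to its left, z up, the work surface at z = 0. Lengths are in m, angles in rad, forces in N, time in s.
With the tool pointing down it reaches from about 0.325 to 0.9 m from the base axis. Payload 3.5 kg.
Tool frame: the origin (TCP) lies at the very end of the fingers, on their centre line; the grasp point (between the pads) lies env.grip_depth behind it (env.grip_depth is the distance from the TCP to the grasp point, in m); z points along the fingers, y is the line along which they close (so a half turn about z gives the same grasp; the last joint's range is limited). The gripper opens to 85 mm and grips with 20 to 120 N. Pads are 22 mm wide; open, the fingers measure 114 mm over their backs; the gripper's body (76 mm by 85 mm) begins 54 mm behind the grasp point. The pads swing forward as they close: fully open they stand 13 mm farther back than shut.
Start: joints at [1.172, 0.276, -0.026, 1.268, 0, 1.467], TCP at [0.182, 0.598, 0.231] pointing down, gripper open.
Joint ranges: [-3.12, 3.12], [-0.85, 1.88], [-1.08, 1.24], [-1.95, 2.15], [-1.57, 1.53], [-3.14, 3.14]. Speed limits (rad/s): [2.57, 2.57, 3.14, 3.14, 3.14, 3.14].

INTERFACE

Orientations are given as a unit quaternion [x, y, z, w].
In Python, from rig import env gives the robot as it stands. The module is installed in compiled form; this text tells all that it offers.
- The arm moves only by the shell command python3 -m handwheel 'ROWS'. ROWS is JSON, a list of rows, each a list of 5 numbers: the shift along the tool's x, y, z in cm, then the turn about the tool's z in rad, then the finger opening in cm, from 0 to 8.54. A call has 1 to 12 rows; each row shifts and turns the commanded pose from where the row before left it, along the tool's axes as they then stand; what a row does not reach is not made up. A row lasts 1/12 s, in which the tool goes at most 41.7 mm and 7.16 degrees, less where a joint would pass 70% of its speed; a pose out of reach is approached as far as the arm can. A call is refused whole if a number of a shift passes 4.17 or a number of a turn 0.125, either way. A call with a gripper value outside its range is refused whole. The fingers move at their own pace and stop on an object; the grip force is fixed at half the most. Time passes only in rows, so rows that do not move let the fingers close. It gives the time, the measured TCP pose, the force, the opening and the grip force at its end, in the units of the state.
- env.state(): the state, without advancing time (a new reading comes with each control period).
- env.snapshot(name): name is "scene" or "top" or "wrist"; returns the picture (420x560x3 uint8, blue, green, red); there is no depth.
- env.camera_info(name): a dict with "camera_matrix" (3x3 intrinsics, pixels), "rvec" (rotation vector, rad) and "tvec" (3), from world to camera coordinates, as OpenCV has them. Camera axes: x right, y down, z forward; pixel columns grow to the right and rows downward; lengths in m; the calibration is good to about 2 mm. A picture is of the moment at which its call begins: read the wrist's pose just before it. camera_info takes no time and is no camera call; for the wrist camera it gives the pose at the moment of the call.
- env.finish_job(): hands the job in; it is judged then, once.
Trained networks look in the newest picture that a camera, given by its name, has taken for a name from the list of things; names that differ only in an ending like _2 or _b are one class to them, and where a whole thing is asked for, a point or a joint stands for the part that bears it (a point fixed in the world has none). Each returns a list of dicts, best first, with "p" (0 to 1); they miss things now and then, are a little off and sometimes report something else, mostly with a low value. They report only what shows in the picture. A call takes as long as a camera call. They do not tell look-alikes from the thing itself.
- env.spot_in(camera, thing): "box" ([left, top, right, bottom] in pixels, round what is visible of it).
The state is a dict: "t": time; "joint_pos": joint angles; "joint_vel": joint speeds; "joint_efforts": joint torques, N m; "tcp_pos": TCP position; "eef_rot": TCP orientation; "wrist_force": force on the tool from outside, world axes, zero at the start; "wrist_torque": the same for the moment, N m; "finger_gap": opening from 0.0 (shut) to 1.0 (fully open); "gripper_force": force on a finger pad.
Only numpy, scipy, OpenCV 4.12 (cv2) and the standard library are available. Lean on these libraries where they do the work, as an engineer would, in place of code of your own. Each camera call takes 0.05 s, during which the arm holds its last target. There are 200 camera calls.

TASK

Put the two sharpening stones away face to face: pick up the loose grooved flattening stone, keep its grooves up, lay it only part of the way on to the whetstone in the holder, and slide it along with the faces kept in contact until the two stones lie flush all round; never lower it straight down over the whole face, and never bang or press the stones hard together. Finish by sliding the holder's jaw fully up to the stones, then let go and leave the other things on the mat where they are.

Things in the scene. Friction and masses are not known exactly. Their poses are not given: they have to be found in the camera images.
- flat_stone: loose flattening stone, light grey, 125 x 50 x 20 mm, about 0.3 kg, lying on the mat with its grooved face up (dark slanted lines). Origin: centre of its underside; x along its length, y across, z up. Symmetric: either end may lead. It lies to the robot's left or right, the knife box on the other side
- holder: stone holder fixed on the 5 mm thick black mat: two rails, tops 15 mm above its origin. Origin: on the mat's upper face under the whetstone's centre; x along the rails from the fixed aluminium stop (-x) to the sliding aluminium jaw (+x), z up. Stop: inner face at x = -63 mm, 50 mm wide, top 47 mm above the origin (12 mm above the whetstone's top). Rails end at x = 196 mm in a foot 15 mm high
- whetstone: darker grey whetstone fixed in the holder, 125 x 50 x 20 mm, against the stop. Origin: centre of its underside, 15 mm above the holder's origin; axes as the holder's
- whet_top (a point): centre of the whetstone's flat upper face, 35 mm above the holder's origin; axes as the holder's
- jaw (a joint): opening of the aluminium sliding jaw, m: 0 = closed, its face at the whetstone's end; grows along the holder's +x to 0.085. Friction about 2 N; stays where left. A plate 50 mm wide, 12 mm thick, face at holder x = 63 mm + opening, top 48 mm above the holder's origin, with a low foot behind it (45 mm long from the face, top 24.5 mm up) carrying an upright knob
- jaw_knob (a point): centre of the top of the jaw's upright round steel knob, diameter 18 mm, 34 mm tall above the foot, top 58.5 mm above the holder's origin; its axis is 36 mm behind the jaw's face (towards the holder's +x). Can be pinched or pushed
- knife_box: bystander: closed dark box, 167 x 57 x 30 mm, on the mat; origin: centre of its underside, x along its length
- water_bottle: bystander: white water bottle, diameter 56 mm, 150 mm tall, standing; origin: centre of its underside
- paste_jar: bystander: low jar, diameter 60 mm, 55 mm tall, standing; origin: centre of its underside
Mind the look-alikes: they are no part of the job. Of the things like the flat_stone, leave any that is red or turquoise; of the rest the smaller one is meant.

How it is judged:
On the way:
1. the flattening stone lies level on the whetstone's face, overlapping it only partly (centres at least 15 mm apart), with the jaw still open by more than 15 mm (contact force between flat_stone and whetstone above 0.3 N and horizontal distance between flat_stone and whet_top between 0.015 and 0.11 m and z of flat_stone in the frame of whet_top between -0.003 and 0.003 m and angle between flat_stone's own z axis and vertical below 0.08 rad and value of joint jaw above 0.015 m), for 0.1 s.
At the end, for the whole second after the job is handed in: the flattening stone rests, grooves up, at rest on the whetstone, face to face and flush (centres within 3 mm lengthwise and sideways, within 0.05 rad of parallel), and the jaw is closed to within 4 mm (x of flat_stone in the frame of whet_top between -0.003 and 0.003 m and y of flat_stone in the frame of whet_top between -0.003 and 0.003 m and z of flat_stone in the frame of whet_top between -0.002 and 0.002 m and angle between the x axis of flat_stone and the x axis of whetstone, either way round below 0.05 rad and angle between flat_stone's own z axis and vertical below 0.03 rad and contact force between flat_stone and whetstone above 0.3 N and value of joint jaw below 0.004 m and linear speed of flat_stone below 0.01 m/s); the robot touches nothing.
It fails at once if the flattening stone is lifted or lowered over nearly the whole face (centres within 10 mm lengthwise and sideways, its underside 2.5 to 40 mm above the face) instead of sliding on it (x of flat_stone in the frame of whet_top between -0.01 and 0.01 m and y of flat_stone in the frame of whet_top between -0.01 and 0.01 m and z of flat_stone in the frame of whet_top between 0.0025 and 0.04 m).
It fails at once if the stones are banged or pressed together with more than 40 N (contact force between flat_stone and whetstone above 40 N).
It fails at once if the knife box, bottle or jar is moved by more than 30 mm (distance of any of knife_box, water_bottle, paste_jar from where it was at the start of the episode above 0.03 m).
It also fails if it takes over 61 s, if anything falls off the work surface, if the arm or the gripper's body presses on something with over 40 N, if the wrist force passes 120 N, or if a joint passes its speed limit or range.

## Working session

There is one attempt and no reset: what is moved stays moved. The work goes in short steps, Python scripts to look and compute and a shell command to move; the robot and the scene stay as the last step left them, time stands still between calls to the robot, and variables do not carry over. Pictures are saved under pics/ and viewed, at most 13 in all, crops included, and the job is handed in when it is done.

```bash
mkdir -p pics; python3 - <<'E'
from rig import env
import cv2,numpy as np
s=env.state();print(s['t'],s['tcp_pos'],s['eef_rot'],s['finger_gap'],env.grip_depth)
ims=[]
for c in ("scene","top"):
    im=env.snapshot(c);cv2.imwrite(f"pics/{c}0.png",im);ims.append(im)
    i=env.camera_info(c);R=cv2.Rodrigues(np.array(i['rvec'],float))[0];print(c,(-R.T@np.array(i['tvec']).ravel()).round(3),R[2].round(3),np.array(i['camera_matrix'])[0,0])
    for t in("flat_stone","holder","whetstone","jaw_knob","jaw","knife_box","water_bottle","paste_jar"):
        print(t,[(np.round(d['box']).astype(int).tolist(),round(d['p'],2)) for d in env.spot_in(c,t)[:4]])
E
```

```text
0.0 [0.18187404 0.59712603 0.23013374] [ 1.47353580e-01  9.89083230e-01 -1.09850133e-03 -2.81109970e-04] 0.9981123328464958 0.0187
scene [ 1.374 -0.484  1.442] [-0.543  0.207 -0.814] 523.2723729568918
flat_stone [([212, 221, 230, 259], 0.79), ([113, 282, 152, 324], 0.79), ([114, 238, 142, 279], 0.7), ([174, 154, 216, 204], 0.59)]
holder [([290, 205, 367, 258], 0.85)]
whetstone [([297, 223, 335, 253], 0.57)]
jaw_knob [([342, 204, 360, 221], 0.59)]
jaw [([347, 204, 361, 223], 0.65)]
knife_box [([385, 178, 434, 213], 0.92)]
water_bottle [([254, 265, 271, 306], 0.77), ([401, 227, 421, 250], 0.21)]
paste_jar [([401, 230, 420, 250], 0.7)]
top [ 0.381 -0.137  1.133] [ 0.07   0.022 -0.997] 414.4201444001154
flat_stone [([318, 281, 386, 358], 0.87), ([445, 146, 490, 192], 0.81), ([340, 190, 363, 242], 0.8), ([446, 202, 475, 254], 0.72)]
holder [([171, 155, 279, 203], 0.64)]
whetstone [([220, 158, 270, 187], 0.63)]
jaw_knob [([174, 176, 198, 198], 0.65)]
jaw [([172, 178, 197, 195], 0.64), ([122, 117, 152, 140], 0.19)]
knife_box [([85, 168, 130, 225], 0.64)]
water_bottle [([321, 106, 345, 139], 0.89)]
paste_jar [([126, 117, 152, 138], 0.64)]
```

```bash
python3 - <<'E'
import cv2
a=cv2.imread("pics/top0.png");cv2.imwrite("pics/top0b.png",cv2.resize(a,(784,588),interpolation=cv2.INTER_CUBIC))
E
```

```text
(no output)
```

View pics/top0b.png

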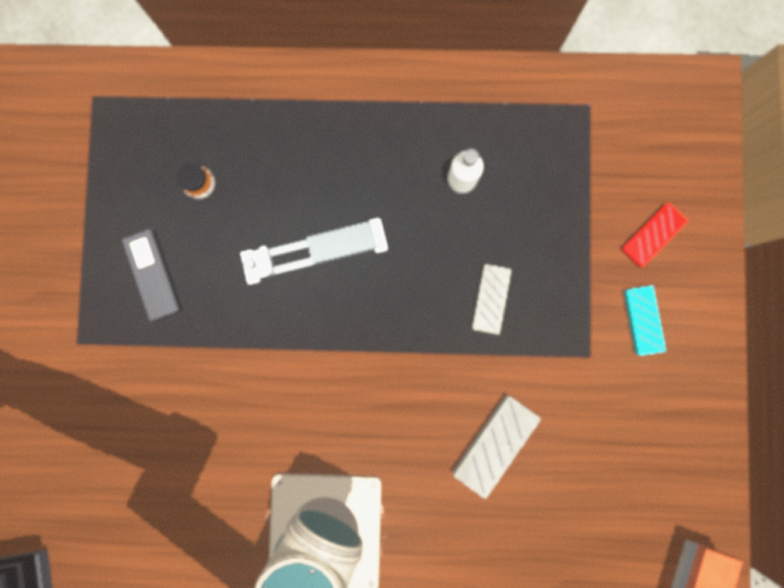

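View pics/scene0.png

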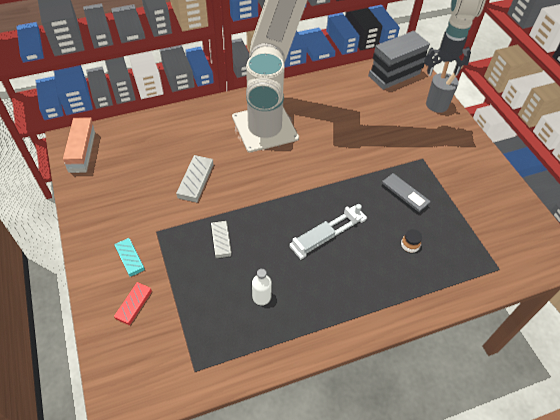

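The pictures show these candidates for flat_stone, as top-picture pixels in the enlarged view:
- light grey on the mat at (492,300)
- larger light grey on the wood at (497,447)
- red at (655,234)
- turquoise at (645,320)

The description leaves the smaller grey one on the mat. The holder is at about (315,250) with its jaw end at the left (255,265), and the knife box is at (150,275).

```bash
cat > h.py <<'E'
from rig import env
import cv2,numpy as np
from scipy.spatial.transform import Rotation as Ro
def cam(c):
    i=env.camera_info(c);return np.array(i['camera_matrix'],float),cv2.Rodrigues(np.array(i['rvec'],float))[0],np.array(i['tvec'],float).ravel()
def ray(px,z,C):
    K,R,t=C;px=np.atleast_2d(np.array(px,float))
    d=(R.T@np.linalg.inv(K)@np.c_[px,np.ones(len(px))].T).T;o=-R.T@t
    return o+d*((z-o[2])/d[:,2])[:,None]
def proj(P,C):
    K,R,t=C;q=(K@(R@np.atleast_2d(P).T+t[:,None])).T;return q[:,:2]/q[:,2:]
def to_tool(target,yaw_y=None):
    "shift in cm in tool axes to target TCP (world)"
    s=env.state();R=Ro.from_quat(s['eef_rot']).as_matrix();d=R.T@(np.array(target)-s['tcp_pos'])*100
    print('tcp',np.round(s['tcp_pos'],4),'toolx',R[:,0].round(3),'tooly',R[:,1].round(3),'z',R[:,2].round(3),'shift cm',d.round(2))
    if yaw_y is not None:
        a=np.arctan2(R[1,1],R[0,1]);dy=(yaw_y-a+np.pi/2)%np.pi-np.pi/2;print('turn about tool z',round(-dy,3),'joint6',round(s['joint_pos'][5],3))
def st():
    s=env.state();print('t',s['t'],np.round(s['tcp_pos'],4),'F',np.round(s['wrist_force'],1),'gap',round(s['finger_gap'],3),'gf',np.round(s['gripper_force'],1))
E
python3 - <<'E'
from h import *
C=cam("top");im=cv2.imread("pics/top0.png")
def rect(box,z,thr):
    l,t,r,b=box;m=np.zeros(im.shape[:2],np.uint8);g=cv2.cvtColor(im,cv2.COLOR_BGR2GRAY)
    m[t:b,l:r]=(g[t:b,l:r]>thr)*255
    c=max(cv2.findContours(m,0,1)[0],key=cv2.contourArea)
    w=ray(c[:,0],z,C)[:,:2].astype(np.float32);(cx,cy),(a,b_),an=cv2.minAreaRect(w)
    if a<b_: an+=90
    return np.round([cx,cy,a,b_,an],3)
print('stone',rect((333,183,370,247),.025,120))
print('big',rect((318,275,390,362),.02,120))
print('holder',rect((165,148,285,210),.03,120))
for n,p,z in(('stop',(269,168),.052),('knob',(181,189),.0635),('box',(107,197),.035),('bottle',(333,123),.07),('jar',(139,128),.06),('matcorners',(65,70),.005)):print(n,ray(p,z,C)[0].round(3))
cv2.imwrite("pics/hold.png",cv2.resize(np.hstack([im[140:260,160:285],im[140:260,300:425]]),(800,384),interpolation=cv2.INTER_CUBIC))
E
```

```text
stone [ 4.47000e-01 -3.08000e-01  5.70000e-02  1.32000e-01  1.70241e+02]
big [ 0.171 -0.319  0.225  0.188  1.078]
holder [5.30000e-01 3.50000e-02 7.00000e-02 2.82000e-01 1.05306e+02]
stop [ 0.559 -0.087  0.052]
knob [0.497 0.14  0.064]
box [0.473 0.346 0.035]
bottle [ 0.678 -0.251  0.07 ]
jar [0.657 0.26  0.06 ]
matcorners [0.833 0.499 0.005]
```

View pics/hold.png

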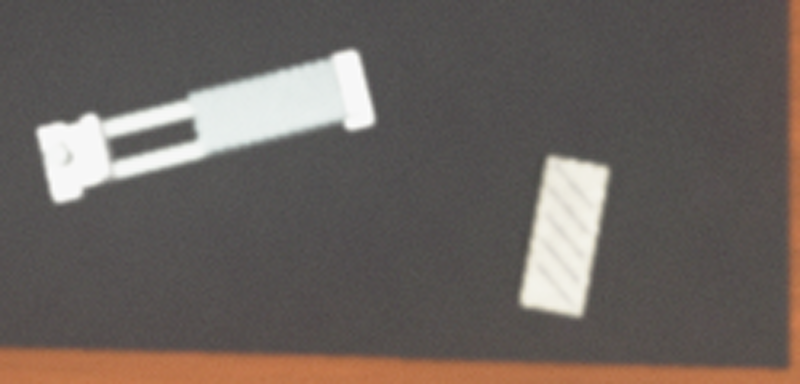

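Close crop: whetstone lies between the stop at the right end (355,90) and the open jaw with its knob at the left (70,155). The grey grooved stone is at (565,235), it is alone on the mat and is the smaller of the two, so it is the one. I'll go via a hover above the holder to look with the wrist camera.

```bash
python3 -m handwheel '[[-3.05,-2.78,0,0,8.5],[-3.05,-2.78,0,0,8.5],[-3.05,-2.78,0,0,8.5],[-3.05,-2.78,0,0,8.5],[-3.05,-2.78,0,0,8.5],[-3.05,-2.78,0,0,8.5],[-3.05,-2.78,0,0,8.5],[-3.05,-2.78,0,0,8.5]]'; python3 -m handwheel '[[-3.05,-2.78,0,0,8.5],[-3.05,-2.78,0,0,8.5],[-3.05,-2.78,0,0,8.5],[-3.05,-2.78,0,0,8.5],[-3.05,-2.78,0,0,8.5],[-3.05,-2.78,0,0,8.5],[-3.05,-2.78,0,0,8.5],[-3.05,-2.78,0,0,8.5],[0,0,0,-0.12,8.5],[0,0,0,0,8.5],[0,0,0,0,8.5]]'
python3 - <<'E'
from h import *
st();C=cam("wrist");im=env.snapshot("wrist");cv2.imwrite("pics/w1.png",im);np.savez("pics/w1.npz",K=C[0],R=C[1],t=C[2])
print((-C[1].T@C[2]).round(3),C[1][2].round(3),C[0][0,0])
for t in("holder","whetstone","jaw_knob"):print(t,[(np.round(d['box']).tolist(),round(d['p'],2)) for d in env.spot_in("wrist",t)[:3]])
to_tool([.447,-.308,.1],np.radians(80.2))
E
```

```text
t: 1.57
tcp_pos: [0.3514, 0.3123, 0.2316]
eef_rot: [0.147, 0.989, 0.0, 0.0]
wrist_force: [0.7, 0.2, 0.1]
finger_gap: 0.994
gripper_force: 0.0
t: 2.48
tcp_pos: [0.5191, 0.0299, 0.2312]
eef_rot: [0.09, 0.996, 0.0, -0.0]
wrist_force: [-0.2, 0.6, -0.5]
finger_gap: 0.996
gripper_force: 0.0
t 2.4833 [0.5191 0.0299 0.2312] F [-0.2  0.6 -0.5] gap 0.996 gf 0.0
[0.446 0.042 0.375] [ 0.283 -0.051 -0.958] 307.57464770042225
holder [([172.0, 119.0, 401.0, 266.0], 0.61)]
whetstone [([188.0, 174.0, 300.0, 257.0], 0.56)]
jaw_knob [([346.0, 124.0, 406.0, 188.0], 0.89)]
tcp [0.5187 0.0313 0.2313] toolx [-0.985  0.174  0.   ] tooly [0.174 0.985 0.   ] z [-0.  0. -1.] shift cm [  1.14 -34.66  13.13]
turn about tool z -0.004 joint6 0.111
```

View pics/w1.png

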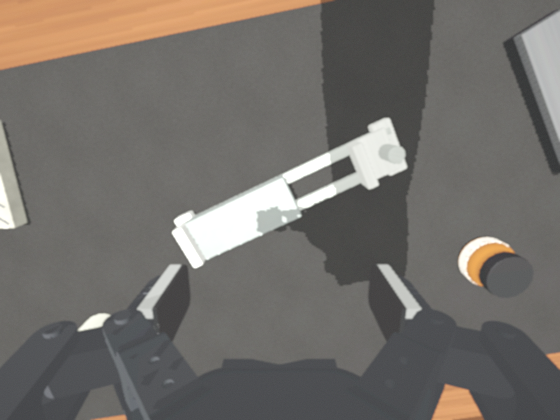

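The wrist view shows the whetstone at about (245,215), the stop at (188,240), the jaw and knob at (385,155), the knife box upper right and the jar at (497,268). Moving on to the stone.

```bash
python3 -m handwheel '[[0.12,-3.85,0,0,8.5],[0.12,-3.85,0,0,8.5],[0.12,-3.85,0,0,8.5],[0.12,-3.85,0,0,8.5],[0.12,-3.85,0,0,8.5],[0.12,-3.85,0,0,8.5],[0.12,-3.85,0.5,0,8.5],[0.12,-3.85,1,0,8.5],[0.12,-3.85,1,0,8.5],[0,0,3,0,8.5],[0,0,0,0,8.5],[0,0,0,0,8.5]]'
python3 - <<'E'
from h import *
C=cam("wrist");im=env.snapshot("wrist");cv2.imwrite("pics/w2.png",im)
print([(np.round(d['box']).tolist(),round(d['p'],2)) for d in env.spot_in("wrist","flat_stone")[:3]])
g=cv2.cvtColor(im,cv2.COLOR_BGR2GRAY)
to_tool([.447,-.308,.1],np.radians(80.2))
# predicted stone corners
c,s=np.cos(np.radians(-9.8)),np.sin(np.radians(-9.8))
P=[[.447+c*x-s*y,-.308+s*x+c*y,.025] for x,y in((.0625,.025),(.0625,-.025),(-.0625,-.025),(-.0625,.025))]
q=proj(P,C);print(q.round(0).tolist());cv2.polylines(im,[q.astype(int)],True,(0,0,255));cv2.imwrite("pics/w2a.png",im)
E
```

```text
t: 3.68
tcp_pos: [0.4467, -0.3072, 0.1748]
eef_rot: [0.088, 0.996, 0.002, -0.002]
wrist_force: [0.3, 0.7, 0.5]
finger_gap: 0.998
gripper_force: 0.0
[([5.0, 294.0, 86.0, 361.0], 0.78), ([249.0, 131.0, 308.0, 258.0], 0.77), ([0.0, 166.0, 54.0, 274.0], 0.69)]
tcp [ 0.4488 -0.308   0.1773] toolx [-0.985  0.173 -0.001] tooly [ 0.173  0.985 -0.   ] z [ 0.001 -0.    -1.   ] shift cm [ 0.18 -0.03  7.73]
turn about tool z -0.003 joint6 -0.546
[[303.0, 256.0], [255.0, 257.0], [252.0, 133.0], [306.0, 133.0]]
```

View pics/w2a.png

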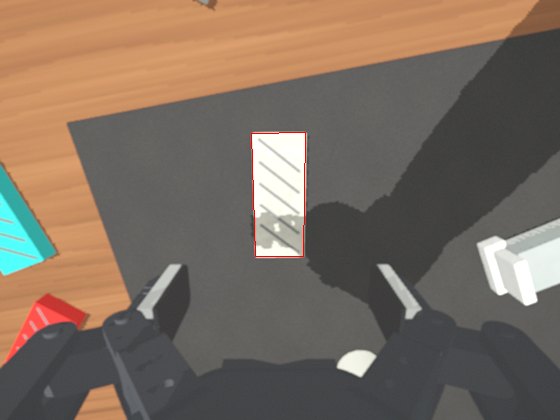

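The red outline shows the predicted stone pose matches the picture: corners at (252,133), (306,133), (303,256), (255,257). Descending and gripping.

```bash
python3 -m handwheel '[[0.1,0,4,0,8.5],[0,0,4,0,8.5],[0,0,4,0,8.5],[0,0,3,0,8.5],[0,0,1.6,0,8.5],[0,0,0,0,8.5],[0,0,0,0,6.5],[0,0,0,0,5.5],[0,0,0,0,4.8],[0,0,0,0,4.5],[0,0,0,0,4.5],[0,0,0,0,4.5]]'
python3 -m handwheel '[[0,0,0,0,4.5],[0,0,0,0,4.5]]'
```

```text
t: 4.78
tcp_pos: [0.4496, -0.3103, 0.0133]
eef_rot: [0.088, 0.996, -0.001, 0.003]
wrist_force: [1.2, 1.5, 6.4]
finger_gap: 0.566
gripper_force: 63.0
t: 4.95
tcp_pos: [0.4496, -0.3103, 0.0134]
eef_rot: [0.088, 0.996, -0.001, 0.003]
wrist_force: [0.5, 2.0, 6.4]
finger_gap: 0.561
gripper_force: 63.0
```

```bash
python3 -m handwheel '[[0,0,-1,0,4.5],[0,0,-3,0,4.5],[0,0,-4,0,4.5],[0,0,-4,0,4.5],[0,0,-2,0,4.5],[0,0,0,0,4.5],[0,0,0,0,4.5]]'
python3 - <<'E'
from h import *
from scipy.optimize import minimize
from scipy.ndimage import map_coordinates
d=np.load("pics/w1.npz");C1=(d['K'],d['R'],d['t']);C2=cam("top")
views=[]
for f,C,s in(("pics/w1.png",C1,1.2),("pics/top0.png",C2,.8)):
    im=cv2.imread(f);L=cv2.GaussianBlur(cv2.cvtColor(im,cv2.COLOR_BGR2GRAY).astype(float),(0,0),s)
    views.append((im,C,cv2.magnitude(cv2.Sobel(L,cv2.CV_64F,1,0),cv2.Sobel(L,cv2.CV_64F,0,1))))
n=np.linspace(-1,1,60)
E=np.vstack([np.c_[n*.0585+.002,0*n+.025,0*n+.04],np.c_[n*.0585+.002,0*n-.025,0*n+.04],np.c_[0*n+.0625,n*.023,0*n+.04],np.c_[0*n-.063,n*.023,0*n+.052]])
def W(p,P):
    c,s=np.cos(p[2]),np.sin(p[2]);return np.c_[p[0]+c*P[:,0]-s*P[:,1],p[1]+s*P[:,0]+c*P[:,1],P[:,2]]
def cost(p,vs):
    return -sum(np.sqrt(map_coordinates(G,proj(W(p,E),C).T[::-1],order=1)).mean()/np.sqrt(G.max()) for _,C,G in vs)
a0=np.radians(105.3);dirx=np.array([np.cos(a0),np.sin(a0)])
p0=np.r_[np.array([.559,-.087])+.068*dirx,a0];print('start',p0.round(4))
for nm,vs in(("wrist",views[:1]),("top",views[1:]),("both",views)):
    best=min((minimize(cost,p0+[dx,dy,0],args=(vs,),method="Nelder-Mead",options=dict(initial_simplex=p0+[dx,dy,0]+np.array([[0,0,0],[.004,0,0],[0,.004,0],[0,0,.03]]))) for dx in(-.008,-.004,0,.004,.008) for dy in(-.008,-.004,0,.004,.008)),key=lambda r:r.fun)
    print(nm,best.x.round(4),np.degrees(best.x[2]).round(2),best.fun)
p=best.x;np.save("whet.npy",p);out=[]
for (im,C,_),b in zip(views,((165,105,415,275),(165,145,290,210))):
    k=784/(b[2]-b[0]) if b[0]==165 and b[1]==145 else 784/(b[2]-b[0])
    k*=.75;cr=cv2.resize(im[b[1]:b[3],b[0]:b[2]],None,fx=k,fy=k,interpolation=cv2.INTER_CUBIC)
    for q in proj(W(p,E),C):cv2.circle(cr,tuple(int(v) for v in ((q-b[:2]+.5)*k)),0,(0,0,255),-1)
    out.append(cr)
w=min(o.shape[1] for o in out);o=np.vstack([x[:,:w] for x in out]);print(o.shape);cv2.imwrite("pics/fit.png",cv2.resize(o,None,fx=min(1,600/o.shape[0]),fy=min(1,600/o.shape[0])))
st()
E
```

```text
t: 5.53
tcp_pos: [0.4481, -0.3099, 0.1527]
eef_rot: [0.088, 0.996, -0.001, 0.002]
wrist_force: [-0.7, -0.1, -2.9]
finger_gap: 0.563
gripper_force: 63.3
start [ 0.5411 -0.0214  1.8378]
wrist [ 0.5472 -0.0179  1.8444] 105.68 -0.6220087362649963
top [ 0.5464 -0.0166  1.8533] 106.19 -0.6649136155542208
both [ 0.547  -0.0176  1.8464] 105.79 -1.2797103510696366
(706, 588, 3)
t 5.5333 [ 0.4481 -0.3099  0.1527] F [-0.7 -0.1 -2.9] gap 0.563 gf 63.3
```

View pics/fit.png

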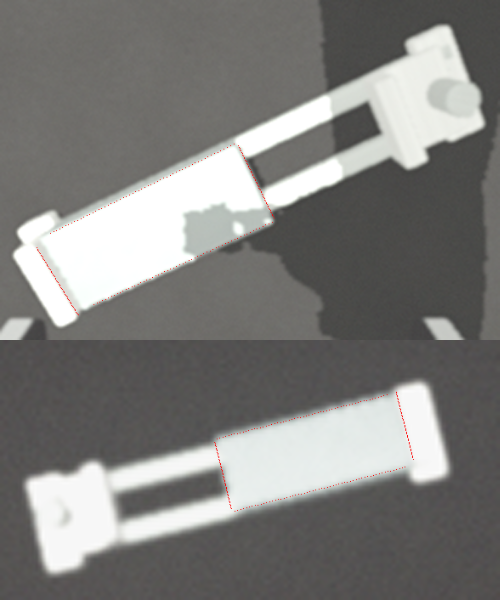

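Both overlays sit on the whetstone's edges, in the wrist view (upper) and the top view (lower). So the whetstone is at (0.547,-0.0176) with yaw 105.8°, and the jaw is open about 68 mm. The stone is held; carrying it over.

```bash
python3 -m handwheel '[[-0.1,2,0,0,4.5],[-0.3,3.8,0,0,4.5],[-0.3,3.8,0,0,4.5],[-0.3,3.8,0,0,4.5],[-0.3,3.8,0,0,4.5],[-0.3,3.8,0,0,4.5],[-0.3,3.8,0,0,4.5],[-0.3,3.8,0,0,4.5],[-0.3,3.8,0,0,4.5],[-0.2,2,0,0,4.5]]'
python3 -m handwheel '[[0,0,0,0.124,4.5],[0,0,0,0.124,4.5],[0,0,0,0.124,4.5],[0,0,0,0.124,4.5],[0,0,0,0.124,4.5],[0,0,0,0.124,4.5],[0,0,0,0.124,4.5],[0,0,0,0.124,4.5],[0,0,0,0.124,4.5],[0,0,0,0,4.5],[0,0,0,0,4.5]]'
python3 - <<'E'
from h import *
p=np.load("whet.npy");u=np.array([np.cos(p[2]),np.sin(p[2])])
to_tool(np.r_[p[:2]+.045*u,.085],p[2]-np.pi/2);st()
C=cam("wrist");im=env.snapshot("wrist");cv2.imwrite("pics/w3.png",im)
E
```

```text
t: 6.37
tcp_pos: [0.5321, 0.0288, 0.1479]
eef_rot: [0.086, 0.996, 0.001, -0.002]
wrist_force: [0.2, -0.2, -2.8]
finger_gap: 0.562
gripper_force: 63.3
t: 7.28
tcp_pos: [0.5321, 0.0251, 0.1484]
eef_rot: [0.601, 0.799, -0.001, -0.002]
wrist_force: [1.1, -0.4, -2.7]
finger_gap: 0.564
gripper_force: 63.3
tcp [0.5321 0.0251 0.1484] toolx [-0.278  0.96   0.001] tooly [ 0.96   0.278 -0.004] z [-0.004  0.    -1.   ] shift cm [-0.02  0.3   6.34]
turn about tool z 0.006 joint6 1.214
t 7.2833 [0.5321 0.0251 0.1484] F [ 1.1 -0.4 -2.7] gap 0.564 gf 63.3
```

View pics/w3.png

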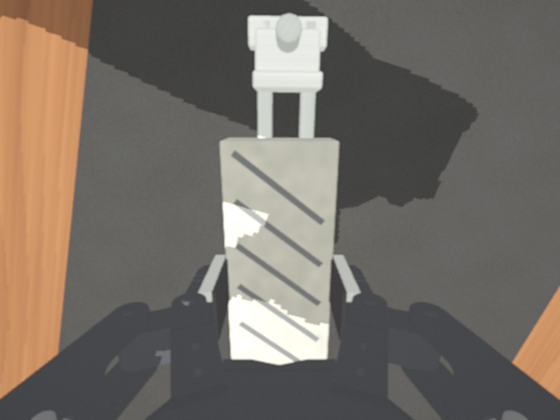

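The wrist view shows the stone centred between the pads (column 280). The rails and jaw are beyond it, centred at column 287, so a shift of about 3 mm in tool y is still needed. The jaw is well clear.

```bash
python3 -m handwheel '[[0,0.3,2,0.006,4.5],[0,0,3,0,4.5],[0,0,2.5,0,4.5],[0,0,1,0,4.5],[0,0,0.5,0,4.5],[0,0,0,0,4.5],[0,0,0,0,4.5]]'
python3 - <<'E'
from h import *
p=np.load("whet.npy");u=np.array([np.cos(p[2]),np.sin(p[2])])
to_tool(np.r_[p[:2]+.045*u,.0484],p[2]-np.pi/2);st()
E
```

```text
t: 7.92
tcp_pos: [0.5376, 0.0258, 0.0611]
eef_rot: [0.604, 0.797, 0.0, 0.001]
wrist_force: [0.1, -0.1, -2.3]
finger_gap: 0.565
gripper_force: 63.3
tcp [0.5376 0.0258 0.0611] toolx [-0.27   0.963 -0.   ] tooly [0.963 0.27  0.001] z [ 0.001 -0.    -1.   ] shift cm [ 0.07 -0.27  1.27]
turn about tool z -0.002 joint6 1.225
t 7.9167 [0.5376 0.0258 0.0611] F [ 0.1 -0.1 -2.3] gap 0.565 gf 63.3
```

```bash
python3 -m handwheel '[[0,0,0.3,0,4.5],[0,0,0.3,0,4.5],[0,0,0.2,0,4.5],[0,0,0,0,4.5]]'|egrep 'tcp|wrist'; python3 -m handwheel '[[0,0,0.1,0,4.5],[0,0,0,0,4.5]]'|egrep 'tcp|wrist';python3 -m handwheel '[[0,0,0.1,0,4.5],[0,0,0,0,4.5]]'|egrep 'tcp|wrist'
```

```text
tcp_pos: [0.5368, 0.0258, 0.0524]
wrist_force: [-0.4, 0.4, -3.5]
tcp_pos: [0.5368, 0.0258, 0.0513]
wrist_force: [-0.1, 0.9, -2.0]
tcp_pos: [0.5367, 0.0258, 0.0502]
wrist_force: [1.0, 0.8, -3.4]
```

```bash
for i in 1; do python3 -m handwheel '[[0,0,0.07,0,4.5],[0,0,0,0,4.5]]'|egrep 'tcp|wrist'; python3 -m handwheel '[[0,0,0.07,0,4.5],[0,0,0,0,4.5]]'|egrep 'tcp|wrist';python3 -m handwheel '[[0,0,0.07,0,4.5],[0,0,0,0,4.5]]'|egrep 'tcp|wrist'; done
```

```text
tcp_pos: [0.5367, 0.0258, 0.0495]
wrist_force: [-0.1, 0.8, -2.5]
tcp_pos: [0.5367, 0.0258, 0.0488]
wrist_force: [0.2, 0.6, -2.0]
tcp_pos: [0.5368, 0.0258, 0.0484]
wrist_force: [-0.9, -0.1, -2.4]
```

```bash
python3 -m handwheel '[[0,0,0.06,0,4.5],[0,0,0,0,4.5]]'|egrep 'tcp|wrist'; python3 -m handwheel '[[0,0,0.06,0,4.5],[0,0,0,0,4.5]]'|egrep 'tcp|wrist'
```

```text
tcp_pos: [0.5368, 0.0258, 0.0484]
wrist_force: [-1.5, 0.7, 5.0]
tcp_pos: [0.5369, 0.0258, 0.0484]
wrist_force: [-3.8, 1.2, 9.4]
```

```bash
python3 -m handwheel '[[0,0,-0.06,0,4.5],[0,0,0,0,4.9],[0,0,0,0,5.3],[0,0,0,0,6.2],[0,0,0,0,6.2],[0,0,0,0,6.2]]'
python3 - <<'E'
from h import *
p=np.load("whet.npy");C=cam("wrist");im=env.snapshot("wrist");cv2.imwrite("pics/w4.png",im);np.savez("pics/w4.npz",K=C[0],R=C[1],t=C[2])
c,s=np.cos(p[2]),np.sin(p[2])
W=lambda P:np.array([[p[0]+c*x-s*y,p[1]+s*x+c*y,z] for x,y,z in P])
for P,col in(([(.1095,.025,.06),(.1095,-.025,.06),(-.018,-.025,.06),(-.018,.025,.06)],(0,0,255)),([(.063+.068,.025,.053),(.063+.068,-.025,.053),(.063+.08,-.025,.053),(.063+.08,.025,.053)],(0,255,0)),([(.196,0,.02),(.06,0,.02)],(255,0,0))):
    q=proj(W(P),C);cv2.polylines(im,[q.astype(int)],True,col);print(q.round(0).tolist())
cv2.imwrite("pics/w4a.png",im);st()
E
```

```text
t: 9.92
tcp_pos: [0.5369, 0.0258, 0.0475]
eef_rot: [0.604, 0.797, 0.0, 0.0]
wrist_force: [0.9, 1.0, 0.2]
finger_gap: 0.726
gripper_force: 0.0
[[215.0, 138.0], [335.0, 138.0], [324.0, 382.0], [230.0, 382.0]]
[[215.0, 85.0], [335.0, 84.0], [336.0, 52.0], [214.0, 53.0]]
[[275.0, -60.0], [277.0, 220.0]]
t 9.9667 [0.5369 0.0258 0.0475] F [-0.5  0.1  0.6] gap 0.721 gf 0.0
```

View pics/w4a.png

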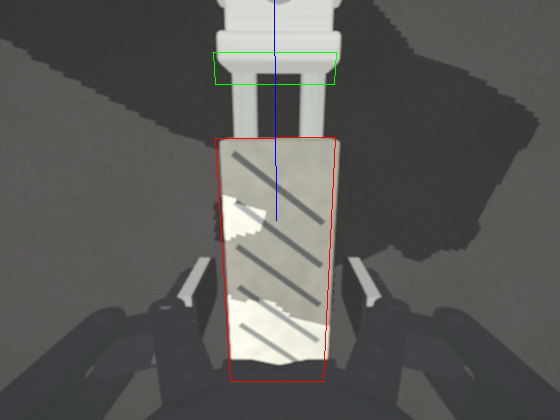

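The stone rests partly on the whetstone. Its columns (219–339) are centred with the jaw (217–340) and the rails (233–326), all at about column 279, and it overhangs towards the jaw by about 47 mm. Regripping and sliding towards the stop.

```bash
python3 -m handwheel '[[0,0,0,0,5.3],[0,0,0,0,4.8],[0,0,0,0,4.5],[0,0,0,0,4.5],[0,0,0,0,4.5]]'|egrep 'tcp|force|gap'; python3 -m handwheel '[[-0.5,0,0,0,4.5],[-0.5,0,0,0,4.5],[0,0,0,0,4.5]]'|egrep 'tcp|force|gap'
```

```text
tcp_pos: [0.5371, 0.0258, 0.048]
wrist_force: [-1.0, -0.3, 4.0]
finger_gap: 0.564
gripper_force: 62.3
tcp_pos: [0.54, 0.0161, 0.048]
wrist_force: [-0.9, 2.2, 3.6]
finger_gap: 0.565
gripper_force: 62.4
```

```bash
python3 -m handwheel '[[-0.6,0,0,0,4.5],[-0.6,0,0,0,4.5],[-0.6,0,0,0,4.5],[0,0,0,0,4.5]]'|egrep 'tcp|force|gap'; python3 -m handwheel '[[-0.5,0,0,0,4.5],[-0.5,0,0,0,4.5],[-0.3,0,0,0,4.5],[0,0,0,0,4.5]]'|egrep 'tcp|force|gap'
```

```text
tcp_pos: [0.5449, -0.0016, 0.048]
wrist_force: [-1.2, 1.4, 3.6]
finger_gap: 0.568
gripper_force: 62.5
tcp_pos: [0.5482, -0.0135, 0.048]
wrist_force: [-1.2, 1.6, 6.3]
finger_gap: 0.567
gripper_force: 62.5
```

```bash
for i in 1; do python3 -m handwheel '[[-0.2,0,0,0,4.5],[-0.1,0,0,0,4.5],[0,0,0,0,4.5]]'|egrep 'tcp|wrist'; python3 -m handwheel '[[-0.1,0,0,0,4.5],[0,0,0,0,4.5]]'|egrep 'tcp|wrist'; python3 -m handwheel '[[-0.07,0,0,0,4.5],[0,0,0,0,4.5]]'|egrep 'tcp|wrist';done
python3 - <<'E'
from h import *
im=env.snapshot("wrist");cv2.imwrite("pics/w5.png",im)
to=env.state();to_tool(to['tcp_pos'],np.load("whet.npy")[2]-np.pi/2)
E
```

```text
tcp_pos: [0.5488, -0.0158, 0.048]
wrist_force: [-0.7, 3.3, 4.8]
tcp_pos: [0.5489, -0.0167, 0.048]
wrist_force: [-0.9, 4.3, 6.7]
tcp_pos: [0.5491, -0.0172, 0.048]
wrist_force: [-0.6, 4.0, 6.0]
tcp [ 0.5491 -0.0173  0.048 ] toolx [-0.27   0.963  0.002] tooly [0.963 0.27  0.001] z [ 0.     0.002 -1.   ] shift cm [0. 0. 0.]
turn about tool z -0.002 joint6 1.147
```

View pics/w5.png

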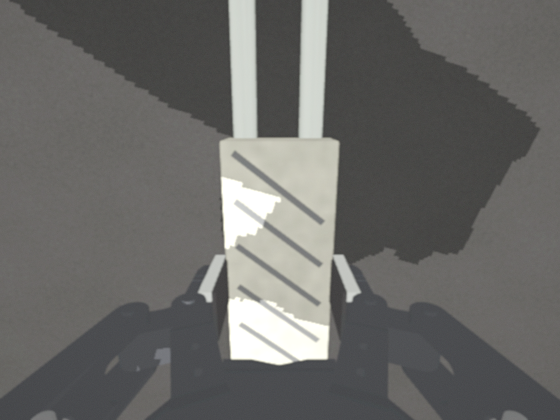

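The stone (221–338) is centred on the rails (232–324) to about 1 px. The last millimetres go to the stop.

```bash
for i in 1; do python3 -m handwheel '[[-0.07,0,0,0,4.5],[0,0,0,0,4.5]]'|egrep 'tcp|wrist'; python3 -m handwheel '[[-0.07,0,0,0,4.5],[0,0,0,0,4.5]]'|egrep 'tcp|wrist';done
```

```text
tcp_pos: [0.5493, -0.0179, 0.048]
wrist_force: [-1.3, 4.4, 6.6]
tcp_pos: [0.5494, -0.0186, 0.048]
wrist_force: [-0.9, 3.2, 6.6]
```

```bash
for i in 1; do python3 -m handwheel '[[-0.07,0,0,0,4.5],[0,0,0,0,4.5]]'|egrep 'tcp|wrist'; python3 -m handwheel '[[-0.07,0,0,0,4.5],[0,0,0,0,4.5]]'|egrep 'tcp|wrist';python3 -m handwheel '[[-0.07,0,0,0,4.5],[0,0,0,0,4.5]]'|egrep 'tcp|wrist';done
```

```text
tcp_pos: [0.5496, -0.0193, 0.048]
wrist_force: [-1.3, 5.0, 6.8]
tcp_pos: [0.5498, -0.0199, 0.048]
wrist_force: [-0.7, 3.9, 6.6]
tcp_pos: [0.55, -0.0204, 0.048]
wrist_force: [-1.4, 4.8, 6.6]
```

```bash
for i in 1; do python3 -m handwheel '[[-0.06,0,0,0,4.5],[0,0,0,0,4.5]]'|egrep 'tcp|wrist'; python3 -m handwheel '[[-0.06,0,0,0,4.5],[0,0,0,0,4.5]]'|egrep 'tcp|wrist';python3 -m handwheel '[[-0.06,0,0,0,4.5],[0,0,0,0,4.5]]'|egrep 'tcp|wrist';done
```

```text
tcp_pos: [0.55, -0.0204, 0.048]
wrist_force: [-1.4, 6.5, 7.5]
tcp_pos: [0.55, -0.0204, 0.048]
wrist_force: [-1.7, 9.0, 7.9]
tcp_pos: [0.5499, -0.0204, 0.048]
wrist_force: [-2.1, 9.2, 8.2]
```

Contact with the stop shows as Fy rising while the position stands. Relaxing, releasing and rising, then looking at the jaw.

```bash
python3 -m handwheel '[[0.15,0,0,0,4.5],[0,0,0,0,4.9],[0,0,0,0,5.3],[0,0,0,0,6.5],[0,0,0,0,6.5],[0,0,-1,0,6.5],[0,0,-3,0,6.5],[0,0,-4,0,6.5],[3,0,-3,0,6.5],[3,0,0,0,6.5],[0,0,0,0,6.5],[0,0,0,0,6.5]]'
python3 - <<'E'
from h import *
C=cam("wrist");im=env.snapshot("wrist");cv2.imwrite("pics/w6.png",im)
p=np.load("whet.npy");u=np.array([np.cos(p[2]),np.sin(p[2])]);v=np.array([-u[1],u[0]])
for d in env.spot_in("wrist","jaw_knob")[:2]+env.spot_in("wrist","jaw")[:2]+env.spot_in("wrist","flat_stone")[:2]:print(np.round(d['box']),d['p'])
for o in(.065,.07,.075,.08):
    k=np.r_[p[:2]+(.099+o)*u,.0635];print(o,k.round(4),proj(k,C).round(0))
    to_tool(np.r_[k[:2],.08],p[2]-np.pi/2)
E
```

```text
t: 14.27
tcp_pos: [0.534, 0.036, 0.1582]
eef_rot: [0.604, 0.797, 0.0, 0.001]
wrist_force: [0.2, -0.1, -1.2]
finger_gap: 0.76
gripper_force: 0.0
[246.  34. 312. 105.] 0.76
[246.  33. 313. 104.] 0.67
[247. 197. 309. 335.] 0.67
0.065 [0.5024 0.1402 0.0635] [[277.  65.]]
tcp [0.5337 0.0346 0.1563] toolx [-0.269  0.963 -0.   ] tooly [ 0.963  0.269 -0.001] z [-0.001 -0.    -1.   ] shift cm [11.01 -0.17  7.64]
turn about tool z -0.004 joint6 1.243
0.07 [0.501  0.145  0.0635] [[277.  58.]]
tcp [0.5337 0.0346 0.1563] toolx [-0.269  0.963 -0.   ] tooly [ 0.963  0.269 -0.001] z [-0.001 -0.    -1.   ] shift cm [11.51 -0.17  7.64]
turn about tool z -0.004 joint6 1.243
0.075 [0.4997 0.1498 0.0635] [[277.  50.]]
tcp [0.5337 0.0346 0.1563] toolx [-0.269  0.963 -0.   ] tooly [ 0.963  0.269 -0.001] z [-0.001 -0.    -1.   ] shift cm [12.01 -0.18  7.63]
turn about tool z -0.004 joint6 1.243
0.08 [0.4983 0.1546 0.0635] [[277.  42.]]
tcp [0.5337 0.0346 0.1563] toolx [-0.269  0.963 -0.   ] tooly [ 0.963  0.269 -0.001] z [-0.001 -0.    -1.   ] shift cm [12.51 -0.18  7.63]
turn about tool z -0.004 joint6 1.243
```

View pics/w6.png

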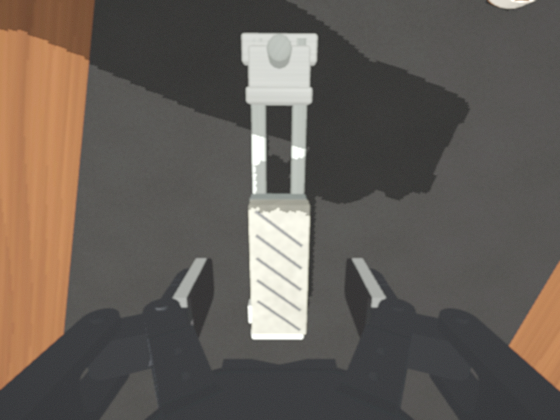

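The stone lies lined up over the whetstone (249–309, hiding it). The knob top is at about (279,43), so the jaw is open about 79 mm. Pinching the knob.

```bash
python3 -m handwheel '[[3.1,0,0,0,6.5],[3.1,0,0,0,6.5],[3.1,0,0,0,6.5],[3.1,0,0,0,6.5],[0,0,3,0,6.5],[0,0,3,0,6.5],[0,0,3,0,6.5],[0,0,2.4,0,6.5],[0,0,0.4,0,6.5],[0,0,0,0,6.5]]'
python3 -m handwheel '[[0,0,0,0,5],[0,0,0,0,3.5],[0,0,0,0,2.5],[0,0,0,0,1.8],[0,0,0,0,1.3],[0,0,0,0,1.3],[0,0,0,0,1.3],[0,0,0,0,1.3],[0,0,0,0,1.3]]'
```

```text
t: 15.3
tcp_pos: [0.4985, 0.1538, 0.0368]
eef_rot: [0.605, 0.796, -0.002, -0.002]
wrist_force: [-0.1, -0.1, -0.0]
finger_gap: 0.758
gripper_force: 0.0
t: 16.05
tcp_pos: [0.5009, 0.1547, 0.0407]
eef_rot: [0.604, 0.797, 0.0, 0.001]
wrist_force: [-3.1, -1.5, 5.8]
finger_gap: 0.186
gripper_force: 58.4
```

```bash
python3 -m handwheel '[[-0.5,0,0,0,1.3],[-1,0,0,0,1.3],[-1,0,0,0,1.3],[-1,0,0,0,1.3],[0,0,0,0,1.3]]'|egrep 'tcp|force|gap'; python3 -m handwheel '[[-1,0,0,0,1.3],[-1,0,0,0,1.3],[-0.8,0,0,0,1.3],[-0.4,0,0,0,1.3],[0,0,0,0,1.3]]'|egrep 'tcp|force|gap'
python3 -c "
from h import *
p=np.load('whet.npy');u=np.array([np.cos(p[2]),np.sin(p[2])]);to_tool(np.r_[p[:2]+.099*u,.037])"
```

```text
tcp_pos: [0.5104, 0.1199, 0.0407]
wrist_force: [-2.6, -2.4, 7.3]
finger_gap: 0.184
gripper_force: 58.4
tcp_pos: [0.5188, 0.0895, 0.0407]
wrist_force: [-3.3, -1.8, 7.2]
finger_gap: 0.189
gripper_force: 58.5
tcp [0.5188 0.0895 0.0407] toolx [-0.269  0.963 -0.001] tooly [0.963 0.269 0.   ] z [ 0.    -0.001 -1.   ] shift cm [-1.18 -0.19  0.37]
```

```bash
python3 -m handwheel '[[-0.3,0,0,0,1.3],[-0.3,0,0,0,1.3],[-0.2,0,0,0,1.3],[0,0,0,0,1.3]]'|egrep 'tcp|wrist'; python3 -m handwheel '[[-0.1,0,0,0,1.3],[-0.1,0,0,0,1.3],[0,0,0,0,1.3]]'|egrep 'tcp|wrist'; python3 -m handwheel '[[-0.1,0,0,0,1.3],[0,0,0,0,1.3]]'|egrep 'tcp|wrist'; python3 -m handwheel '[[-0.08,0,0,0,1.3],[0,0,0,0,1.3]]'|egrep 'tcp|wrist'
```

```text
tcp_pos: [0.5207, 0.0825, 0.0407]
wrist_force: [-3.5, -0.1, 9.0]
tcp_pos: [0.5211, 0.0809, 0.0407]
wrist_force: [-4.7, 0.2, 9.1]
tcp_pos: [0.5213, 0.08, 0.0407]
wrist_force: [-3.3, 0.3, 7.8]
tcp_pos: [0.5214, 0.0798, 0.0407]
wrist_force: [-4.2, 2.1, 8.3]
```

```bash
python3 -m handwheel '[[-0.08,0,0,0,1.3],[0,0,0,0,1.3]]'|egrep 'tcp|wrist'; python3 -m handwheel '[[-0.08,0,0,0,1.3],[0,0,0,0,1.3]]'|egrep 'tcp|wrist'; python3 -m handwheel '[[-0.08,0,0,0,1.3],[0,0,0,0,1.3]]'|egrep 'tcp|wrist'
```

```text
tcp_pos: [0.5214, 0.0798, 0.0407]
wrist_force: [-5.1, 3.8, 9.6]
tcp_pos: [0.5214, 0.0798, 0.0407]
wrist_force: [-4.2, 6.0, 10.0]
tcp_pos: [0.5214, 0.0798, 0.0407]
wrist_force: [-4.1, 8.6, 9.7]
```

Firm stop. Letting go, rising and checking.

```bash
python3 -m handwheel '[[0.25,0,0,0,1.3],[0,0,0,0,2],[0,0,0,0,3.5],[0,0,0,0,4.5],[0,0,0,0,4.5],[0,0,-1.5,0,4.5],[0,0,-3,0,4.5],[0,0,-4,0,4.5],[-4,0,-3,0,4.5],[-4,0,0,0,4.5],[0,0,0,0,4.5],[0,0,0,0,4.5]]'
python3 - <<'E'
from h import *
im=env.snapshot("wrist");t=env.snapshot("top");st()
a=cv2.resize(im[150:400,200:360],None,fx=2.2,fy=2.2,interpolation=cv2.INTER_CUBIC);b=cv2.resize(t[135:225,180:300],None,fx=3.6,fy=3.6,interpolation=cv2.INTER_CUBIC)
o=np.zeros((560,800,3),np.uint8);o[:a.shape[0],:a.shape[1]]=a[:560];o[:b.shape[0],360:360+b.shape[1]]=b[:,:440];cv2.imwrite("pics/fin.png",o)
for th in("flat_stone","jaw_knob"):print(th,[(np.round(d['box']),round(d['p'],2)) for d in env.spot_in("wrist",th)[:2]])
E
```

```text
t: 19.3
tcp_pos: [0.5427, 0.0067, 0.1497]
eef_rot: [0.606, 0.796, 0.001, 0.001]
wrist_force: [0.0, -0.1, 0.2]
finger_gap: 0.529
gripper_force: 0.0
t 19.4 [0.5407 0.0086 0.1483] F [-0.1  0.2  0.4] gap 0.528 gf 0.0
flat_stone [(array([242., 163., 313., 312.]), 0.75)]
jaw_knob [(array([246., 101., 310., 166.]), 0.84)]
```

View pics/fin.png

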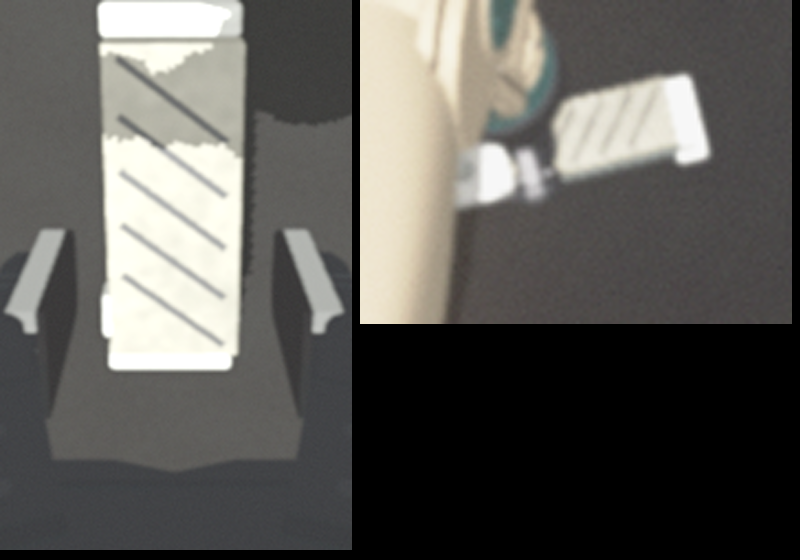

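The jaw plate (columns 97–243) is tight against the stone's end and the stop is at its other end (108–232). The stone's sides are within about 1 mm of both and parallel, and the gripper is clear. Handing in.

```bash
python3 -c "
from rig import env
print(env.finish_job())"
```

```text
the job is handed in; nothing more can be done
None
```

The job is handed in, but `env.finish_job()` returned no verdict: the stone was laid partly on the whetstone and slid to the stop, where it looks flush to about 1 mm, the jaw was pushed up firmly against it, the gripper let go, and the other things were left alone.

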